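# Shift the spectrometer's gas selector into the green gate

### The arm

A 6-joint arm with a two-finger parallel gripper is mounted at the origin on the work surface. World frame = base frame: x ahead of the robot, y to its left, z up, the work surface at z = 0. Lengths are in m, angles in rad, forces in N, time in s.
With the tool pointing down it reaches from about 0.35 to 0.775 m from the base axis. Payload 7.3 kg.
Tool frame: the origin (TCP) lies at the very end of the fingers, on their centre line; the grasp point (between the pads) lies 19 mm behind it; z points along the fingers, y is the line along which they close (so a half turn about z gives the same grasp; the last joint's range is limited). The gripper opens to 92 mm and grips with 3 to 60 N. Pads are 19 mm wide; open, the fingers measure 130 mm over their backs; the gripper's body (75 mm by 190 mm) begins 47 mm behind the grasp point.
Start: joints at [-1.34, 0.342, 1.524, -0, 1.275, -0.146], TCP at [0.193, -0.488, 0.227] pointing down, gripper open.
Joint ranges: [-2.53, 2.53], [-0.77, 2.02], [0.04, 2.7], [-1, 4.14], [0.28, 2.66], [-3.11, 3.11]. Speed limits (rad/s): [2.57, 2.57, 3.14, 3.14, 3.14, 3.14].

### API

Orientations are given as [roll, pitch, yaw] about the fixed x, y, z axes, in that order (R = Rz(yaw) Ry(pitch) Rx(roll)).
In Python, from cell import * gives the robot as it stands.
- The arm moves only by the tool step_arm, never from a script. Its argument "commands" is a list of rows, each a list of 7 numbers: the opening, from 0 (shut) to 1 (fully open), then the shift along the world's x, y, z in cm, then the turn, a rotation vector about the world's x, y, z in rad. A call has 1 to 5 rows; each row is the pose to reach, as a shift and turn from the pose commanded when the call began; what a row does not reach only later rows make up. A row lasts 1/12 s, in which the tool goes at most 41.7 mm and 7.16 degrees, less where a joint would pass 70% of its speed; a pose out of reach is approached as far as the arm can. A call with a gripper value outside its range is refused whole. The fingers move at their own pace and stop on an object; "grip_force" is the grip in N (left out, the last holds). Time passes only in rows, so rows that repeat a pose let the fingers close. It gives the time, the measured TCP pose, the force, the opening and the grip force at its end, in the units of the state.
- observe(): the state, without advancing time (a new reading comes with each control period).
- read_camera(name): name is "scene" or "top" or "wrist"; returns the picture (420x560x3 uint8, red, green, blue); there is no depth.
- camera_model(name): a dict with "vfov" (degrees; the focal length in pixels is half the picture's height over the tangent of half this angle, whatever the lens; pixels are square), "cx", "cy" (the principal point, pixels), "world_to_cam" (4x4, takes a point from world to camera coordinates). Camera axes: x right, y up, looking along -z (the intrinsics and any distortion apply to the point x, -y, -z); pixel columns grow to the right and rows downward; lengths in m; the calibration is good to about 2 mm. A picture is of the moment at which its call begins: read the wrist's pose just before it. camera_model takes no time and is no camera call; for the wrist camera it gives the pose at the moment of the call.
- hand_in(): hands the job in; it is judged then, once.
The state is a dict: "time": time; "qpos": joint angles; "qvel": joint speeds; "joint_efforts": joint torques, N m; "tool_pos": TCP position; "tool_rot": TCP orientation; "contact_force": force on the tool from outside, world axes, zero at the start; "torque": the same for the moment, N m; "opening": finger opening in m; "grip_force": force on a finger pad.
Only numpy, scipy, OpenCV 4.12 (cv2) and the standard library are available. Lean on these libraries where they do the work, as an engineer would, in place of code of your own. Each camera call takes 0.05 s, during which the arm holds its last target. There are 200 camera calls.

### The job

The flame spectrometer's gas selector is in neutral. Take its red-knobbed lever across the neutral slot to the side of the green tag, then push it forward, away from the robot, fully home in the slot that ends at the green tag, and let go of it there. Do not shift the amber bottle or knock it over.

Things in the scene. Friction and masses are not known exactly. Their poses are not given: they have to be found in the camera images.
- console: Fixed gas selector: white box 160 (x) by 150 (y) by 150 mm high, an H-shaped gate in its grey top. Origin: centre of its underside; x points forward (away from the robot, turned up to 0.35 rad), y left, z up. The neutral slot runs along y through the centre; at each end a slot runs along x. Tongues between block the lever: it goes forward only within 8 mm (at the knob) of a neutral end.
- knob (a point): Centre of the red ball, 32 mm across, on the lever (shaft 10 mm). It swings 230 mm from a pivot at (0, 0, 20) mm in the console's frame: upright 250 mm above the bench, 8 mm lower in the far corners. Console frame: neutral ends at y = +41 and -41 mm, fully forward x = +46 mm, both stopped. Starts in neutral within 20 mm of the middle. Moves at about 3 to 5 N, stays where left, no spring.
- green_tag: Green disc, 28 mm across, 3 mm thick, fixed flat on the plate at the far end of one of the two forward slots, 58 mm ahead of the console's centre and 27 mm to its left or right: it marks the slot to use. A like yellow disc marks the other. Origin: centre of its underside, axes parallel to the console's.
- bottle: Loose amber glass reagent bottle with a black cap, 66 mm in diameter, 150 mm high, on the bench left or right of the console, 160 to 190 mm from its centre. Origin: centre of its underside, z up. To be left alone.

How it is judged:
By the outcome, as a careful person would: the job done as asked, in the order asked, and still so for the second after the job is handed in, with the robot touching nothing.
It also fails if it takes over 32 s, if anything falls off the work surface, if the arm or the gripper's body presses on something with over 40 N, if the wrist force passes 120 N, or if a joint passes its speed limit or range.

## Working session

There is one attempt and no reset: what is moved stays moved. The work goes in short steps, Python scripts to look and compute and a tool call to move; the robot and the scene stay as the last step left them, time stands still between calls to the robot, and variables do not carry over. Pictures are saved under pics/ and viewed, at most 10 in all, crops included, and the job is handed in when it is done.

Besides the shell and the picture viewer there is one more tool, called after "Request:" as a command line: name --pt "numbers of a row" for each row, then --argument value for the rest. step_arm: Moves the arm, as the interface text tells. Its arguments: {"type":"object","properties":{"commands":{"type":"array"},"grip_force":{"type":"number"}},"required":["commands"]}

```bash
mkdir -p pics
cat > h.py <<'E'
from cell import *
import numpy as np, cv2
def ray(m,u,v):
    f=210/np.tan(np.radians(m["vfov"])/2)
    d=np.array([(u-m["cx"])/f,-(v-m["cy"])/f,-1.])
    T=np.linalg.inv(m["world_to_cam"]); return T[:3,3],T[:3,:3]@d
def onz(m,u,v,z):
    o,d=ray(m,u,v); return o+d*(z-o[2])/d[2]
def two(a,b):
    A=[];r=[]
    for o,d in (a,b):
        d=d/np.linalg.norm(d);P=np.eye(3)-np.outer(d,d);A.append(P);r.append(P@o)
    return np.linalg.lstsq(np.vstack(A),np.hstack(r),rcond=None)[0]
def blobs(im,lo,hi,n=3):
    h=cv2.cvtColor(im,cv2.COLOR_RGB2HSV)
    k,l,s,c=cv2.connectedComponentsWithStats(cv2.inRange(h,lo,hi))
    return sorted([(int(s[i][4]),s[i][:4].tolist(),c[i].round(1).tolist()) for i in range(1,k)],reverse=True)[:n]
R={"red":((0,150,70),(6,255,255)),"green":((45,90,50),(85,255,255)),"yellow":((22,120,90),(34,255,255)),"amber":((7,120,30),(20,255,255))}
E
python3 - <<'E'
from h import *
ims=[]
for n in("scene","top"):
    im=read_camera(n);m=camera_model(n);print(n,{k:(v if k!="world_to_cam" else np.linalg.inv(v).round(3).tolist()) for k,v in m.items()})
    for k in R: print(k,blobs(im,*R[k]))
    cv2.imwrite(f"pics/{n}0.png",im[:,:,::-1])
E
```

```text
scene {'vfov': 57.613149580267226, 'cx': 275.3898672923133, 'cy': 204.39488542948416, 'world_to_cam': [[0.817, -0.437, 0.376, 0.825], [0.576, 0.612, -0.541, -0.312], [0.006, 0.659, 0.752, 0.708], [0.0, 0.0, 0.0, 1.0]]}
red [(357, [218, 234, 21, 22], [228.2, 243.9])]
green [(368, [297, 367, 60, 50], [325.9, 392.7]), (225, [261, 285, 17, 17], [269.1, 293.2]), (1, [359, 406, 1, 1], [359.0, 406.0])]
yellow [(262, [237, 309, 19, 18], [245.7, 317.1]), (4, [290, 320, 2, 2], [290.5, 320.5]), (4, [274, 337, 3, 2], [275.0, 337.5])]
amber [(1671, [351, 22, 47, 56], [373.9, 51.0]), (1402, [137, 365, 46, 49], [161.6, 391.7]), (690, [107, 0, 29, 38], [122.1, 17.9])]
top {'vfov': 51.94429158979747, 'cx': 279.98189601024234, 'cy': 211.07703285217121, 'world_to_cam': [[0.025, 0.981, -0.192, 0.374], [-0.999, 0.029, 0.02, 0.088], [0.026, 0.192, 0.981, 1.19], [0.0, 0.0, 0.0, 1.0]]}
red [(141, [342, 197, 14, 14], [348.2, 203.5])]
green [(232, [267, 161, 76, 10], [303.9, 165.8]), (92, [331, 181, 11, 11], [335.6, 186.4]), (4, [347, 247, 3, 2], [348.0, 247.2])]
yellow [(96, [352, 184, 11, 11], [357.0, 189.1])]
amber [(430, [394, 206, 27, 25], [405.6, 219.2]), (56, [382, 149, 9, 9], [385.2, 152.3]), (56, [371, 147, 9, 9], [374.5, 150.8])]
```

View pics/scene0.png

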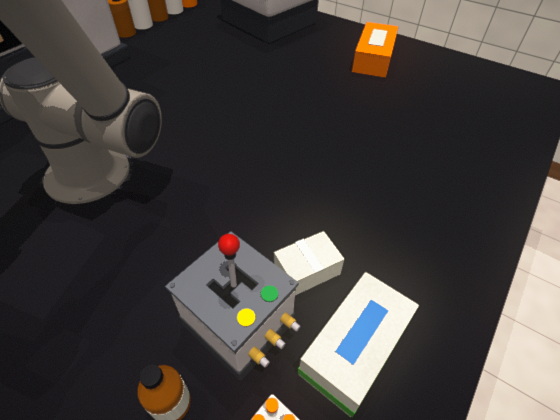

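View pics/top0.png

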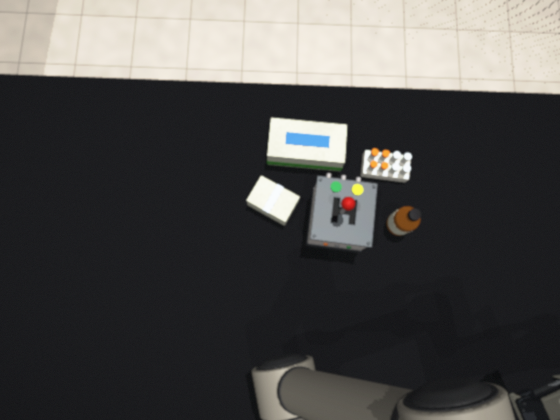

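The scene view shows the console with the red knob at (228,244), the green tag at (269,293), the yellow tag at (246,317) and the bottle at (162,392). The top view shows the knob at (348,203), green at (336,186), yellow at (357,189) and the bottle right of the console at (406,219).

Run:
```python
from h import *
s=camera_model("scene");t=camera_model("top")
P={}
for n,a,b,z in(("knob",(228.2,243.9),(348.2,203.5),.25),("green",(269.1,293.2),(335.6,186.4),.153),("yellow",(245.7,317.1),(357,189.1),.153),("cap",(151,376),(413.5,214.5),.15)):
    P[n]=onz(s,*a,z)
    print(n,two(ray(s,*a),ray(t,*b)).round(4),onz(s,*a,z).round(4),onz(t,*b,z).round(4))
for w in (0,1):
    c,z=(s,t)[w],0
    g,y=[onz(c,*q,.153) for q in(((269.1,293.2),(245.7,317.1)),((335.6,186.4),(357,189.1)))[w]]
    d=(g-y)[:2];print("dist",np.linalg.norm(d));yv=d/np.linalg.norm(d);xv=np.array([yv[1],-yv[0]])
    o=(g+y)[:2]/2-.058*xv;print("origin",o,"yaw",np.arctan2(xv[1],xv[0]))
    k=onz(c,*((228.2,243.9),(348.2,203.5))[w],.25)[:2]-o;print("knob in console",k@xv,k@yv)
print(observe())
```

```text
knob [ 0.5813 -0.0837  0.2465] [ 0.5837 -0.0848  0.25  ] [ 0.5799 -0.0837  0.25  ]
green [ 0.6458 -0.0708  0.1468] [ 0.6481 -0.0731  0.153 ] [ 0.6437 -0.0702  0.153 ]
yellow [ 0.6403 -0.1248  0.1466] [ 0.6426 -0.1267  0.153 ] [ 0.6385 -0.1236  0.153 ]
cap [ 0.5816 -0.269   0.1358] [ 0.5876 -0.2701  0.15  ] [ 0.5789 -0.2641  0.15  ]
dist 0.053946590716073314
origin [ 0.58766624 -0.09387635] yaw -0.10385082945505773
knob in console -0.004891114569280729 0.00859067710335016
dist 0.053661622086094665
origin [ 0.58337651 -0.09125952] yaw -0.09812386189781265
knob in console -0.004184668804635983 0.007161288486197665
{'time': 0.1, 'qpos': array([-1.33998884e+00,  3.42612774e-01,  1.52489972e+00,  1.68845082e-05,
        1.27541246e+00, -1.46006522e-01]), 'qvel': array([-1.03848312e-04, -1.47805229e-03, -2.74010869e-03, -1.74097103e-03,
       -8.28764011e-05,  1.05562966e-03]), 'joint_efforts': array([ 1.14159568e-03, -4.32005417e+01, -2.44694513e+01,  7.19239796e-02,
        5.25765354e-02, -3.67319103e-05]), 'tool_pos': array([ 0.19311883, -0.4878072 ,  0.22614297]), 'tool_rot': array([-3.14027688e+00, -2.09808845e-04,  3.76808947e-01]), 'contact_force': array([0.37347659, 0.32219265, 0.07144439]), 'torque': array([ 0.05024957,  0.02784789, -0.01983438]), 'grip_force': 0.0, 'opening': 0.09187002137039628}
```

Request:
step_arm --pt "1 0 0 4 0 0 -0.1" --pt "1 1 1 8 0 0 -0.2" --pt "1 3 3 10.5 0 0 -0.3" --pt "1 5.5 5.5 10.5 0 0 -0.4" --pt "1 8 8 10.5 0 0 -0.477"

```text
time: 0.52
tool_pos: [0.2739, -0.408, 0.3332]
tool_rot: [3.139, -0.002, -0.107]
contact_force: [0.3, 0.5, -1.1]
opening: 0.0918
grip_force: 0.0
```

Request:
step_arm --pt "1 2.5 2.6 0 0 0 0" --pt "1 5 5.2 0 0 0 0" --pt "1 7.5 7.8 0 0 0 0" --pt "1 10 10.4 0 0 0 0" --pt "1 12.5 13 0 0 0 0"

```text
time: 0.93
tool_pos: [0.399, -0.2766, 0.3315]
tool_rot: [-3.141, 0.0, -0.1]
contact_force: [-0.4, -0.9, 0.4]
opening: 0.0919
grip_force: 0.0
```

Request:
step_arm --pt "1 2.5 2.6 0 0 0 0" --pt "1 5 5.2 0 0 0 0" --pt "1 7.5 7.8 0 0 0 0" --pt "1 10 10.4 0 0 0 0" --pt "1 12.5 13 0 0 0 0"

```text
time: 1.35
tool_pos: [0.524, -0.1465, 0.3314]
tool_rot: [-3.142, 0.001, -0.1]
contact_force: [0.5, -1.8, 0.2]
opening: 0.0917
grip_force: 0.0
```

Request:
step_arm --pt "1 2 2.1 0 0 0 0" --pt "1 4 4.3 0 0 0 0" --pt "1 5.9 6.3 0 0 0 0" --pt "1 5.9 6.3 0 0 0 0" --pt "1 5.9 6.3 0 0 0 0"

```text
time: 1.77
tool_pos: [0.5825, -0.0841, 0.3307]
tool_rot: [-3.142, 0.002, -0.098]
contact_force: [-0.9, 0.1, 1.0]
opening: 0.0917
grip_force: 0.0
```

Run:
```python
from h import *
o=observe();print(o["time"],o["tool_pos"],o["tool_rot"],o["contact_force"])
im=read_camera("wrist");m=camera_model("wrist");print(np.linalg.inv(m["world_to_cam"]).round(3))
cv2.imwrite("pics/w1.png",im[:,:,::-1])
for k in("red","green","yellow"):
    for b in blobs(im,*R[k],2): print(k,b,onz(m,*b[2],.25 if k=="red" else .153).round(4))
```

```text
1.7667 [ 0.58251969 -0.08407563  0.33067337] [-3.14155950e+00  1.87475551e-03 -9.77321409e-02] [-0.91866438  0.14775003  0.99418519]
[[-0.099  0.958  0.268  0.654]
 [-0.995 -0.095 -0.027 -0.093]
 [ 0.    -0.27   0.963  0.489]
 [ 0.     0.     0.     1.   ]]
red (1030, [258, 197, 38, 37], [276.6, 214.5]) [ 0.5823 -0.0857  0.25  ]
green (529, [132, 64, 152, 12], [208.2, 70.9]) [ 0.715  -0.0277  0.153 ]
green (527, [248, 122, 25, 26], [259.9, 134.5]) [ 0.646  -0.0737  0.153 ]
yellow (541, [297, 122, 25, 27], [309.1, 134.9]) [ 0.6403 -0.1273  0.153 ]
yellow (18, [313, 100, 4, 7], [314.3, 102.9]) [ 0.6728 -0.1351  0.153 ]
```

View pics/w1.png

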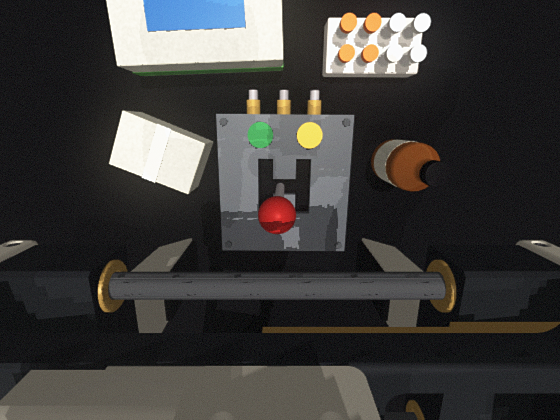

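The wrist view has the knob at (277,215), green at (260,135) on the left, and yellow at (309,135). The bottle is well clear on the right. This agrees with the earlier fix, so I'll go down and grip.

Request:
step_arm --pt "1 0 0 -3 0 0 0" --pt "1 0 -0.1 -6 0 0 0" --pt "1 0 -0.1 -8 0 0 0" --pt "1 0 -0.1 -9.5 0 0 0" --pt "1 0 -0.1 -10 0 0 0"

```text
time: 2.23
tool_pos: [0.5802, -0.0871, 0.2292]
tool_rot: [-3.141, 0.005, -0.102]
contact_force: [-0.6, -0.7, 0.4]
opening: 0.0916
grip_force: 0.0
```

Request:
step_arm --pt "0.1 0 0 0 0 0 0" --pt "0.1 0 0 0 0 0 0" --pt "0.1 0 0 0 0 0 0" --pt "0.1 0 0 0 0 0 0" --pt "0.1 0 0 0 0 0 0" --grip_force 25

```text
time: 2.65
tool_pos: [0.5826, -0.0863, 0.2328]
tool_rot: [3.141, -0.002, -0.1]
contact_force: [0.7, -0.1, 0.8]
opening: 0.063
grip_force: 0.0
```

Request:
step_arm --pt "0.1 0 0 0 0 0 0" --pt "0.1 0 0 0 0 0 0" --pt "0.1 0 0 0 0 0 0" --pt "0.1 0 0 0 0 0 0" --pt "0.1 0 0 0 0 0 0"

```text
time: 3.07
tool_pos: [0.5823, -0.0856, 0.2319]
tool_rot: [-3.141, -0.0, -0.1]
contact_force: [-0.2, 2.3, 1.2]
opening: 0.0307
grip_force: 25.0
```

Request:
step_arm --pt "0.1 0.07 0.7 -0.05 0 0 0" --pt "0.1 0.14 1.4 -0.1 0 0 0" --pt "0.1 0.21 2.0 -0.2 0 0 0" --pt "0.1 0.28 2.6 -0.3 0 0 0" --pt "0.1 0.3 2.9 -0.35 0 0 0"

```text
time: 3.48
tool_pos: [0.5854, -0.0576, 0.2288]
tool_rot: [3.139, -0.001, -0.1]
contact_force: [-0.0, -5.5, 3.8]
opening: 0.0306
grip_force: 25.0
```

Request:
step_arm --pt "0.1 0.02 0.15 0 0 0 0" --pt "0.1 0.03 0.3 0 0 0 0" --pt "0.1 0.03 0.3 0 0 0 0" --pt "0.1 0.03 0.3 0 0 0 0"

```text
time: 3.82
tool_pos: [0.5856, -0.0544, 0.2285]
tool_rot: [3.141, -0.001, -0.1]
contact_force: [-0.7, -4.2, 3.8]
opening: 0.0306
grip_force: 25.0
```

Run:
```python
from h import *
o=observe();print(o["tool_pos"],o["contact_force"])
im=read_camera("wrist");m=camera_model("wrist")
cv2.imwrite("pics/w2.png",im[:,:,::-1])
for k in("red","green","yellow"):
    for b in blobs(im,*R[k],2): print(k,b,onz(m,*b[2],.246 if k=="red" else .153).round(4))
```

```text
[ 0.58563917 -0.05437744  0.22848491] [-0.70288995 -4.17624185  3.81134661]
red (1208, [247, 240, 60, 32], [276.7, 258.2]) [ 0.5922 -0.0558  0.246 ]
red (38, [268, 300, 19, 3], [277.1, 300.8]) [ 0.5675 -0.0535  0.246 ]
green (1152, [115, 46, 199, 17], [216.0, 55.7]) [ 0.7096 -0.0242  0.153 ]
green (1075, [273, 121, 37, 37], [291.3, 139.1]) [ 0.6465 -0.0725  0.153 ]
yellow (1106, [343, 121, 38, 38], [361.6, 139.4]) [ 0.6409 -0.126   0.153 ]
yellow (34, [314, 92, 5, 9], [315.9, 95.5]) [ 0.6759 -0.0933  0.153 ]
```

View pics/w2.png

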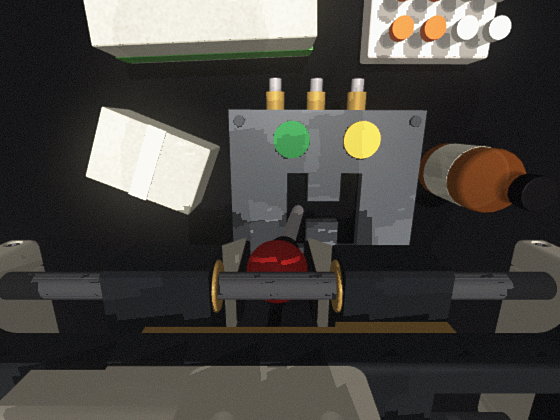

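The knob (277,258) is between the fingers and the lever points toward the green side. I don't feel the end stop yet, so I'll press on gently.

Request:
step_arm --pt "0.1 0.01 0.1 0 0 0 0" --pt "0.1 0.02 0.2 0 0 0 0" --pt "0.1 0.02 0.2 0 0 0 0"

```text
time: 4.12
tool_pos: [0.5857, -0.0524, 0.2283]
tool_rot: [3.141, -0.0, -0.1]
contact_force: [0.1, -4.8, 3.6]
opening: 0.0308
grip_force: 25.0
```

Request:
step_arm --pt "0.1 0.01 0.1 0 0 0 0" --pt "0.1 0.02 0.2 0 0 0 0" --pt "0.1 0.02 0.2 0 0 0 0"

```text
time: 4.37
tool_pos: [0.5858, -0.0504, 0.2281]
tool_rot: [3.141, 0.0, -0.1]
contact_force: [-0.2, -4.6, 2.3]
opening: 0.0304
grip_force: 25.0
```

Request:
step_arm --pt "0.1 0.01 0.1 0 0 0 0" --pt "0.1 0.02 0.2 0 0 0 0" --pt "0.1 0.02 0.2 0 0 0 0"

```text
time: 4.62
tool_pos: [0.5859, -0.0488, 0.2279]
tool_rot: [3.14, 0.001, -0.101]
contact_force: [-0.6, -6.4, 1.2]
opening: 0.0306
grip_force: 25.0
```

Request:
step_arm --pt "0.1 0.01 0.1 0 0 0 0" --pt "0.1 0.02 0.2 0 0 0 0" --pt "0.1 0.02 0.2 0 0 0 0"

```text
time: 4.87
tool_pos: [0.586, -0.0472, 0.2277]
tool_rot: [3.14, 0.001, -0.101]
contact_force: [-1.0, -7.8, 0.7]
opening: 0.0308
grip_force: 25.0
```

The side force is rising (about 8 N), so the lever is at the stop. I'll ease off slightly, then push forward.

Request:
step_arm --pt "0.1 0 -0.15 0 0 0 0" --pt "0.1 0.5 -0.2 0 0 0 0" --pt "0.1 1.0 -0.25 -0.02 0 0 0" --pt "0.1 1.5 -0.3 -0.05 0 0 0" --pt "0.1 1.5 -0.3 -0.05 0 0 0"

```text
time: 5.28
tool_pos: [0.6015, -0.0493, 0.2276]
tool_rot: [3.142, 0.001, -0.101]
contact_force: [-4.5, -4.5, 3.7]
opening: 0.0303
grip_force: 25.0
```

Request:
step_arm --pt "0.1 0.5 -0.05 -0.05 0 0 0" --pt "0.1 1.0 -0.1 -0.12 0 0 0" --pt "0.1 1.5 -0.15 -0.2 0 0 0" --pt "0.1 2.0 -0.2 -0.3 0 0 0" --pt "0.1 2.4 -0.25 -0.4 0 0 0"

```text
time: 5.7
tool_pos: [0.6258, -0.0518, 0.2247]
tool_rot: [-3.141, -0.001, -0.101]
contact_force: [-2.6, -3.9, 7.7]
opening: 0.0306
grip_force: 25.0
```

Request:
step_arm --pt "0.1 0.2 -0.02 0 0 0 0" --pt "0.1 0.4 -0.04 -0.03 0 0 0" --pt "0.1 0.5 -0.05 -0.05 0 0 0" --pt "0.1 0.5 -0.05 -0.05 0 0 0"

```text
time: 6.03
tool_pos: [0.6306, -0.0523, 0.2239]
tool_rot: [-3.141, -0.0, -0.101]
contact_force: [-2.4, -5.1, 7.2]
opening: 0.0307
grip_force: 25.0
```

Run:
```python
from h import *
o=observe();print(o["tool_pos"],o["contact_force"])
for n in("wrist","scene"):
  im=read_camera(n);m=camera_model(n)
  if n=="wrist": cv2.imwrite("pics/w3.png",im[:,:,::-1])
  for k in("red","green","yellow"):
    for b in blobs(im,*R[k],2): print(k,b,onz(m,*b[2],.242 if k=="red" else .153).round(4))
```

```text
[ 0.63058212 -0.05227116  0.22389608] [-2.38694364 -5.10050396  7.15548244]
red (743, [249, 247, 57, 25], [276.9, 261.3]) [ 0.6356 -0.0536  0.242 ]
red (236, [257, 300, 42, 10], [277.4, 303.4]) [ 0.6111 -0.0514  0.242 ]
green (981, [282, 180, 35, 35], [299.1, 197.0]) [ 0.6466 -0.0724  0.153 ]
green (471, [125, 92, 194, 11], [223.8, 97.9]) [ 0.7254 -0.0241  0.153 ]
yellow (995, [350, 180, 36, 35], [367.2, 197.1]) [ 0.6411 -0.1259  0.153 ]
yellow (1, [352, 155, 1, 1], [352.0, 155.0]) [ 0.6752 -0.115   0.153 ]
red (1, [393, 49, 1, 1], [393.0, 49.0]) [0.5328 0.6243 0.242 ]
green (370, [297, 367, 60, 50], [326.1, 392.8]) [ 0.7978 -0.149   0.153 ]
green (227, [261, 285, 17, 17], [269.0, 293.1]) [ 0.6479 -0.073   0.153 ]
yellow (270, [237, 308, 19, 19], [245.7, 317.0]) [ 0.6425 -0.1266  0.153 ]
```

View pics/w3.png

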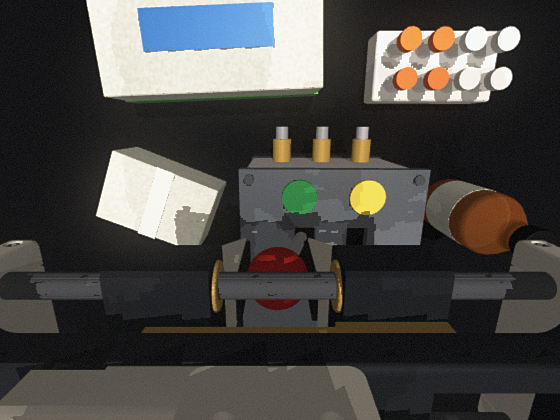

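The knob (277,262) is still gripped and in the green slot, at roughly 40 of 46 mm. I'll push on to the stop.

Request:
step_arm --pt "0.1 0.2 -0.02 -0.03 0 0 0" --pt "0.1 0.4 -0.04 -0.06 0 0 0" --pt "0.1 0.4 -0.04 -0.06 0 0 0"

```text
time: 6.38
tool_pos: [0.6345, -0.0527, 0.2231]
tool_rot: [-3.141, 0.0, -0.101]
contact_force: [-3.3, -5.0, 6.2]
opening: 0.0306
grip_force: 25.0
```

Request:
step_arm --pt "0.1 0.15 -0.02 -0.03 0 0 0" --pt "0.1 0.3 -0.03 -0.06 0 0 0" --pt "0.1 0.3 -0.03 -0.06 0 0 0"

```text
time: 6.63
tool_pos: [0.6375, -0.0531, 0.2225]
tool_rot: [-3.142, 0.0, -0.101]
contact_force: [-2.7, -5.0, 6.5]
opening: 0.0307
grip_force: 25.0
```

Request:
step_arm --pt "0.1 0.15 -0.02 -0.02 0 0 0" --pt "0.1 0.3 -0.03 -0.04 0 0 0" --pt "0.1 0.3 -0.03 -0.04 0 0 0"

```text
time: 6.88
tool_pos: [0.6402, -0.0534, 0.2219]
tool_rot: [-3.142, 0.001, -0.101]
contact_force: [-3.4, -5.0, 5.2]
opening: 0.0309
grip_force: 25.0
```

Request:
step_arm --pt "0.1 0.15 -0.02 0 0 0 0" --pt "0.1 0.3 -0.03 0 0 0 0" --pt "0.1 0.3 -0.03 0 0 0 0"

```text
time: 7.13
tool_pos: [0.6425, -0.0536, 0.2214]
tool_rot: [-3.142, 0.003, -0.101]
contact_force: [-6.3, -4.9, 5.0]
opening: 0.0307
grip_force: 25.0
```

Request:
step_arm --pt "0.1 0.15 -0.02 0 0 0 0" --pt "0.1 0.3 -0.03 0 0 0 0" --pt "0.1 0.3 -0.03 0 0 0 0" --pt "0.1 0.3 -0.03 0 0 0 0"

```text
time: 7.47
tool_pos: [0.6445, -0.0539, 0.221]
tool_rot: [-3.142, 0.006, -0.101]
contact_force: [-8.4, -5.1, 3.3]
opening: 0.0303
grip_force: 25.0
```

The forward force reached 8.4 N, well above the lever's own resistance, so it's at the stop. I'll release and rise.

Request:
step_arm --pt "1 0 0 0 0 0 0" --pt "1 0 0 0 0 0 0" --pt "1 0 0 0 0 0 0" --pt "1 0 0 0 0 0 0" --pt "1 0 0 0 0 0 0"

```text
time: 7.88
tool_pos: [0.6464, -0.0531, 0.2214]
tool_rot: [-3.141, 0.0, -0.1]
contact_force: [0.6, 0.0, -0.1]
opening: 0.0597
grip_force: 0.0
```

Request:
step_arm --pt "1 0 0 0 0 0 0" --pt "1 0 0 0 0 0 0" --pt "1 0 0 2 0 0 0" --pt "1 0 0 5 0 0 0" --pt "1 0 0 9 0 0 0"

```text
time: 8.3
tool_pos: [0.6452, -0.0534, 0.3098]
tool_rot: [-3.141, 0.006, -0.1]
contact_force: [0.6, 0.4, 0.2]
opening: 0.0906
grip_force: 0.0
```

Request:
step_arm --pt "1 -3 0 1 0 0 0" --pt "1 -6 0 2 0 0 0" --pt "1 -6 0 2 0 0 0" --pt "1 -6 0 2 0 0 0"

```text
time: 8.63
tool_pos: [0.5858, -0.0537, 0.3332]
tool_rot: [3.141, -0.003, -0.1]
contact_force: [-0.4, -0.0, 0.8]
opening: 0.092
grip_force: 0.0
```

Run:
```python
from h import *
o=observe();print(o["time"],o["tool_pos"],o["contact_force"])
yaw=-.104;xv=np.array([np.cos(yaw),np.sin(yaw)]);yv=np.array([-xv[1],xv[0]])
for n in("wrist","top"):
  im=read_camera(n);m=camera_model(n)
  cv2.imwrite(f"pics/{n}4.png",im[:,:,::-1]);P={}
  for k in("red","green","yellow","amber"):
    for b in blobs(im,*R[k],3): print(k,b)
```

```text
8.6333 [ 0.5857636  -0.05368548  0.33320581] [-0.38900424 -0.04150369  0.75445877]
red (1115, [253, 135, 37, 39], [271.0, 154.0])
green (506, [155, 67, 150, 11], [230.6, 72.6])
green (409, [275, 123, 25, 25], [288.8, 133.6])
yellow (532, [323, 123, 26, 26], [336.0, 135.5])
yellow (18, [274, 101, 4, 6], [275.8, 103.5])
yellow (10, [305, 101, 4, 4], [306.6, 101.9])
amber (2223, [262, 322, 298, 11], [428.7, 328.1])
amber (1841, [407, 142, 55, 50], [431.0, 165.4])
amber (757, [427, 260, 30, 53], [444.3, 285.8])
green (98, [267, 161, 32, 6], [282.2, 163.8])
amber (68, [412, 218, 9, 12], [415.9, 223.3])
amber (8, [386, 222, 3, 7], [386.6, 225.4])
```

View pics/wrist4.png

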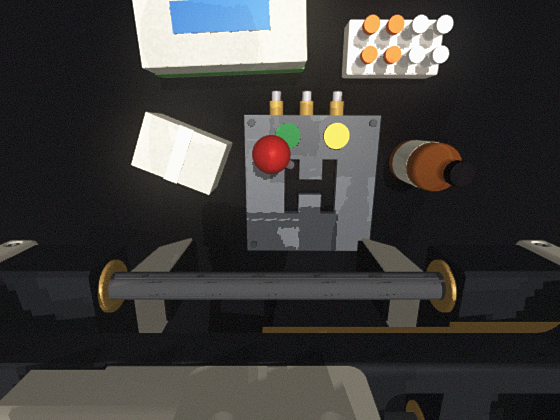

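The lever is released in the green slot, with the knob at (271,154) beside the green tag and the bottle standing undisturbed at (431,165). Next I'll check the forward travel in numbers.

Run:
```python
from h import *
m=camera_model("wrist");yaw=-.104;xv=np.array([np.cos(yaw),np.sin(yaw)]);yv=np.array([-xv[1],xv[0]])
y=onz(m,336,135.5,.153)[:2];k=onz(m,271,154,.242)[:2]
o=y-.058*xv+.027*yv;print(o,k,(k-o)@xv,(k-o)@yv)
```

```text
[ 0.5867217  -0.09259806] [ 0.63667146 -0.05482861] 0.04575893125823666 0.04275078928869307
```

```bash
python3 -c "
from cell import *
print(hand_in())"
```

```text
the job is handed in; nothing more can be done
None
```

I moved the lever across to the green-tag side and pushed it forward to the stop: the camera puts it at 45.8 of 46 mm. I then let go and handed in at about 9 s, with the gripper clear and the bottle still standing in place.

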